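# Snap a push grease gun onto a tilted nipple and hold it pressed

## Task

Lift the push-type grease gun up and off the forked hook it hangs in and press its coupler squarely, in line with the axis, onto the tilted grease nipple of the linear guide until it snaps on. Then push the gun's barrel on against its spring until it is all the way in, and finish while still holding it pressed like that: do not let go. Leave the other things on the table where they lie.

Things in the scene. Friction and masses are not known exactly. Their poses are not given: they have to be found in the camera images.
- fork_hook: Fixed steel stand: base plate 100 x 90 x 12 mm, post at x = +58 mm, fork of two 7 mm round prongs (32 mm gap between them), tops 140 mm above the table. Fork open to the stand's -x, where the prong ends turn up to 153 mm; nothing stands higher. Origin on the table under the gun's axis (the gun may hang a few mm off it); z up.
- gun_grip (a point): Centre of the gun's handle, a ribbed cylinder 30 mm wide, 50 mm long. z along the gun's axis, away from the coupler. The gun (0.3 kg) hangs upright, coupler down. Below this point: collar (50 mm wide, 6 mm thick, underside 31 mm down, rests on the prongs); barrel 22 mm wide, to 81 mm; thin nozzle tube; coupler, 28 mm wide, its mouth 137 mm down.
- coupler_seat (a point): Centre of the floor of the coupler's bore, on the gun's axis, 119 mm below gun_grip while the spring is relaxed and 18 mm inside the mouth. Bore 17 mm wide, flared to 21 mm at the mouth; three sprung jaws in it snap behind the nipple's head (about 3 to 10 N, then they draw the coupler on). Snapped on, this point lies at nipple_tip.
- gun_nozzle (a joint): How far the nozzle has slid into the barrel, m: 0 relaxed, 0.012 all the way in. The spring takes 8 N to start and 14 N at the end of the stroke, so the coupler snaps on before or soon after the barrel begins to move. It springs back when the push ends.
- nipple_tip (a point): Top of the round head of the brass nipple, about 85 mm above the table. z points outwards along the nipple's axis, 25 degrees from vertical, leaning to the guide's -x (robot's side). Push along -z. Head 14 mm wide, neck 8.4 mm, hexagon 18 mm wide from 20.5 mm below this point along the axis.
- guide_block: Linear guide fixed to the table: aluminium base plate 120 x 90 x 10 mm, steel rail 150 mm long along its y, steel carriage block 70 x 82 mm whose top is 55 mm above the table, the tilted nipple on top of it. Origin on the table under the middle of the block, z up.
- flux_tin_b: bystander: yellow round tin, 47 mm wide, 23 mm high, beside the linear guide, about 0.1 m to its right; origin under its centre
- tape_1_b: bystander: roll of black tape 58 mm wide, 19 mm high, lying flat; origin under its centre
- tweezers_b: bystander: steel tweezers, 127 mm long, 9 mm high, lying flat beside the hook stand, about 80 mm to its right; origin under the centre
- battery_silver_b: bystander: silver AA cell, 50 x 14 mm, lying; origin under its centre
- screwdriver_b: bystander: small precision screwdriver, 105 mm long, 11 mm thick, lying; origin under its centre
- mini_case_b: bystander: flat grey card case, 71 x 72 x 12 mm; origin under its centre
There are look-alikes about, which are no part of the job. Leave any brown look-alike of the fork_hook alone.

How it is judged:
On the way, in this order (a step that is already met when the one before it is completed fails the run):
1. the gun is held by the fingers, lifted at least 20 mm and clear of the fork (z of gun_grip in the frame of fork_hook above 0.191 m and contact force between the fingers and gun above 1 N and contact force between gun and fork_hook below 0.05 N), for 0.1 s.
2. the coupler has snapped onto the nipple, square to it (distance between coupler_seat and nipple_tip below 0.003 m and angle between the z axis of gun_grip and the z axis of nipple_tip, either way round below 0.15 rad).
At the end, for the whole second after the job is handed in: The coupler sits snapped on the nipple (its seat within 3 mm of the nipple's tip, the gun's axis within about 8.5 degrees of the nipple's), the nozzle is pushed at least 9 of its 12 mm into the barrel, and the fingers still hold the gun, at rest, clear of the fork (all of step 2 and value of joint gun_nozzle above 0.009 m and contact force between the fingers and gun above 2 N and contact force between gun and fork_hook below 0.05 N and linear speed of gun below 0.02 m/s); the arm keeps its last pose, push and grip.
It fails at once if a bystander is moved by more than 30 mm (distance of any of flux_tin_b, tape_1_b, tweezers_b, battery_silver_b, screwdriver_b, mini_case_b from where it was at the start of the episode above 0.03 m).
It also fails if it takes over 42 s, if anything falls off the work surface, if the arm or the gripper's body presses on something with over 40 N, if the wrist force passes 120 N, or if a joint passes its speed limit or range.

## Robot

A 6-joint arm with a two-finger parallel gripper is mounted at the origin on a cart in front of the work surface, level with it; the furniture and walls round the work are solid. World frame = base frame: x ahead of the robot, y to its left, z up, the work surface at z = 0. Lengths are in m, angles in rad, forces in N, time in s.
With the tool pointing down it reaches from about 0.25 to 0.725 m from the base axis. Payload 4 kg.
Tool frame: the origin (TCP) lies at the very end of the fingers, on their centre line; the grasp point (between the pads) lies 19 mm behind it (bot.pinch_z is the distance from the TCP to the grasp point, in m); z points along the fingers, x is the direction in which the jaws open and shut, and the axes are right-handed (so a half turn about z gives the same grasp; the last joint's range is limited). The gripper opens to 85 mm and grips with 20 to 120 N. Pads are 22 mm wide; open, the fingers measure 114 mm over their backs; the gripper's body (76 mm by 85 mm) begins 54 mm behind the grasp point. The pads swing forward as they close: fully open they stand 13 mm farther back than shut.
Start: joints at [1.206, 0.241, 0.005, 1.335, 0, 1.571], TCP at [0.178, 0.467, 0.231] pointing down, gripper open.
Joint ranges: [-2.72, 2.72], [-1.05, 1.87], [-1.09, 1.28], [-1.99, 2.15], [-1.42, 1.44], [-3.14, 3.14]. Speed limits (rad/s): [2.79, 2.79, 3.14, 3.14, 3.14, 3.14].

## Interface

Orientations are given as a unit quaternion [x, y, z, w].
In Python, from workcell import bot gives the robot as it stands. The module is installed in compiled form; this text tells all that it offers.
- The arm moves only by the shell command python3 -m inch 'ROWS'. ROWS is JSON, a list of rows, each a list of 7 numbers: the shift along the tool's x, y, z scaled (see below), then the turn, a rotation vector about the tool's x, y, z scaled (see below), then the gripper command: -1 is fully open, 1 is shut, values between are in proportion. In form: [[x, y, z, wx, wy, wz, gripper], ...]. A call has exactly 8 rows; each row shifts and turns the commanded pose from where the row before left it, along the tool's axes as they then stand; what a row does not reach is not made up. The controller multiplies each number of a shift by 2.5 cm and each number of a turn by 180 degrees. A row lasts 1/10 s, in which the tool goes at most 50 mm and 8.59 degrees, less where a joint would pass 70% of its speed; a pose out of reach is approached as far as the arm can. A call with a number of a shift or a turn outside -1 to 1 is refused whole. A call with a gripper value outside its range is refused whole. The fingers move at their own pace and stop on an object; the grip force is fixed at half the most. Time passes only in rows, so rows that do not move let the fingers close, or fill a call up. It gives the time, the measured TCP pose, the force and the opening at its end, in the units of the state.
- bot.get_obs(): the state, without advancing time (a new reading comes with each control period).
- bot.camera(name): name is "side" or "top" or "wrist"; returns (picture, depth): 480x640x3 uint8, blue, green, red; 480x640 float32, m along the optical axis (not along the pixel's ray), 0 where there is no reading.
- bot.get_calibration(name): a dict with "vfov" (degrees; the focal length in pixels is half the picture's height over the tangent of half this angle, whatever the lens; pixels are square), "cx", "cy" (the principal point, pixels), "R" (3x3) and "t" (3): a world point X has camera coordinates R X + t. Camera axes: x right, y down, z forward; pixel columns grow to the right and rows downward; lengths in m; the calibration is good to about 2 mm. A picture is of the moment at which its call begins: read the wrist's pose just before it. get_calibration takes no time and is no camera call; for the wrist camera it gives the pose at the moment of the call.
- bot.job_done(): hands the job in, once; it reports no verdict.
The state is a dict: "clock": time; "joint_pos": joint angles; "joint_vel": joint speeds; "tau": joint torques, N m; "eef_pos": TCP position; "tool_rot": TCP orientation; "ft_force": force on the tool from outside, world axes, zero at the start; "ft_torque": the same for the moment, N m; "grip_width": finger opening in m.
Only numpy, scipy, OpenCV 4.12 (cv2) and the standard library are available. Lean on these libraries where they do the work, as an engineer would, in place of code of your own. Each camera call takes 0.05 s, during which the arm holds its last target.

## Working session

There is one attempt and no reset: what is moved stays moved. The work goes in short steps, Python scripts to look and compute and a shell command to move; the robot and the scene stay as the last step left them, time stands still between calls to the robot, and variables do not carry over. Pictures are saved under pics/ and viewed, and the job is handed in when it is done.

```bash
mkdir -p pics
cat > h.py <<'E'
import numpy as np, cv2
from workcell import bot
def snap(name,tag):
    c=bot.get_calibration(name); im,d=bot.camera(name)
    cv2.imwrite(f'pics/{tag}.png',im); np.savez(f'{tag}.npz',im=im,d=d,R=c['R'],t=c['t'],k=[c['vfov'],c['cx'],c['cy']])
def load(tag):
    return np.load(f'{tag}.npz')
def pt(z,u,v,dd=None):
    f=240/np.tan(np.radians(z['k'][0])/2); d=z['d'][v,u] if dd is None else dd
    c=np.array([(u-z['k'][1])/f*d,(v-z['k'][2])/f*d,d]); return z['R'].T@(c-z['t'])
def cloud(z):
    f=240/np.tan(np.radians(z['k'][0])/2); v,u=np.mgrid[:480,:640]; d=z['d']
    c=np.stack([(u-z['k'][1])/f*d,(v-z['k'][2])/f*d,d],-1); P=(c-z['t'])@z['R']; P[d<=0]=np.nan; return P
def proj(z,X):
    f=240/np.tan(np.radians(z['k'][0])/2); c=z['R']@np.array(X)+z['t']; return c[0]/c[2]*f+z['k'][1],c[1]/c[2]*f+z['k'][2]
E
python3 - <<'E'
from h import *
for n in ('side','top','wrist'): snap(n,n+'0')
for n in ('side','top','wrist'):
    z=load(n+'0'); print(n,z['R'].round(3).tolist(),z['t'].round(3),z['k'])
o=bot.get_obs(); print(o,bot.pinch_z)
E
```

```text
side [[1.0, 0.021, 0.018], [0.025, -0.384, -0.923], [-0.013, 0.923, -0.384]] [-0.593  0.144  1.153] [ 48.24471549 318.59623544 232.55039514]
top [[-0.028, -0.999, -0.034], [-0.99, 0.032, -0.134], [0.135, 0.03, -0.99]] [0.176 0.582 1.086] [ 46.35734137 322.42112466 241.1958343 ]
wrist [[0.356, 0.934, -0.003], [0.885, -0.337, 0.321], [0.299, -0.117, -0.947]] [-0.498 -0.043  0.382] [ 69.14581665 314.85158145 237.2949027 ]
{'clock': 0.15, 'joint_pos': array([ 1.20597396e+00,  2.41268545e-01,  4.06113967e-03,  1.33522306e+00,
       -2.81797185e-05,  1.57080641e+00]), 'joint_vel': array([ 1.21276717e-05, -1.13910656e-03,  1.23399746e-03, -1.52851212e-03,
        6.43517143e-05,  6.93268818e-04]), 'tau': array([ 4.85046603e-04, -3.72636545e+01,  2.52638340e+01,  1.23485908e-02,
        4.38821860e-05, -8.96252118e-06]), 'eef_pos': array([0.17823004, 0.46664637, 0.23061366]), 'tool_rot': array([ 8.23647939e-01,  5.67100878e-01, -6.64980998e-04,  4.74971611e-04]), 'ft_force': array([-0.74334839, -0.11026004, -0.33919122]), 'ft_torque': array([-0.00167819,  0.00217685, -0.04664642]), 'grip_width': 0.08572614834055871} 0.0187
```

View pics/side0.png

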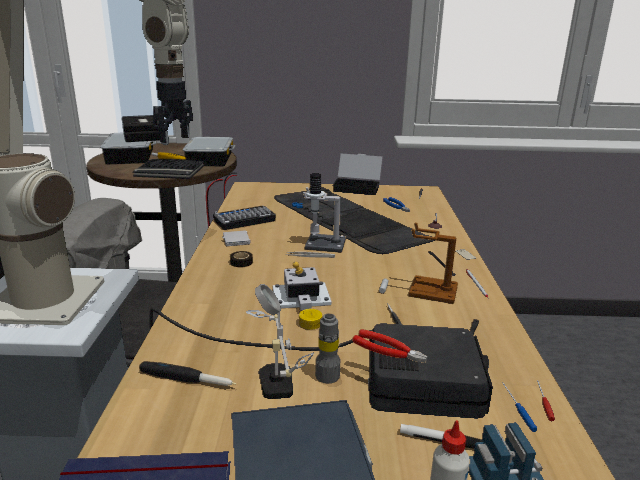

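View pics/top0.png

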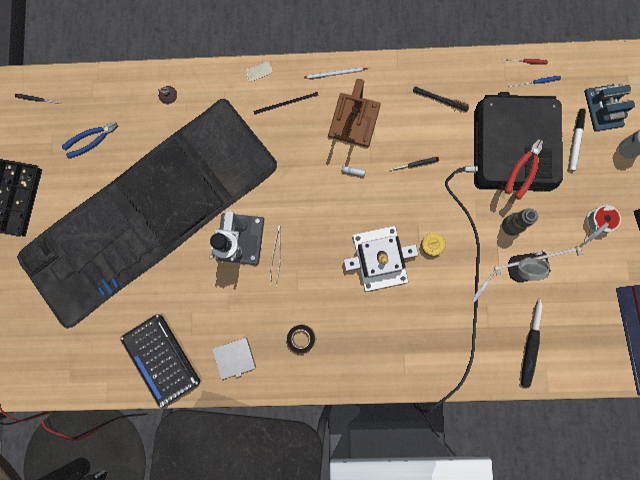

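View pics/wrist0.png

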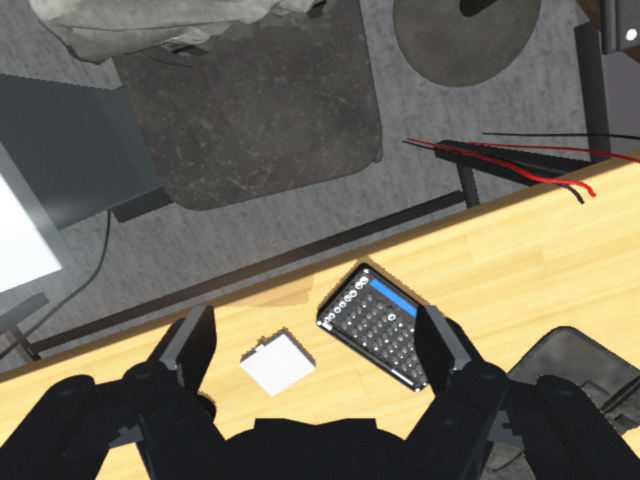

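Candidates for the stand are the steel stand with the gun at top (237,242) / side (323,215), and the brown look-alike at top (353,120) / side (437,270), which is empty. I'll use the steel one. The nipple is the brass one on the guide at top (382,258); there is no other. Now a close crop.

Run:
```python
from h import *
s=load('side0');t=load('top0')
a=cv2.resize(s['im'][165:255,285:365],None,fx=5,fy=5,interpolation=2)
b=cv2.resize(t['im'][200:290,195:275],None,fx=5,fy=5,interpolation=2)
cv2.imwrite('pics/c1.png',np.hstack([a,b]))
a=cv2.resize(s['im'][255:315,265:335],None,fx=5,fy=5,interpolation=2)
b=cv2.resize(t['im'][220:300,340:420],None,fx=5,fy=5,interpolation=2)
a=cv2.copyMakeBorder(a,0,100,0,0,0)
cv2.imwrite('pics/c2.png',np.hstack([a,b]))
for u,v in [(222,240),(222,246),(230,222),(258,230),(258,255)]: print('top',u,v,pt(t,u,v).round(4))
for u,v in [(382,258),(382,260),(364,240),(392,235),(404,272),(373,278)]: print('nip',u,v,pt(t,u,v).round(4))
for u,v in [(316,180),(316,188),(316,200),(297,266),(336,205)]: print('side',u,v,pt(s,u,v).round(4))
```

```text
top 222 240 [0.573  0.3283 0.1991]
top 222 246 [0.5628 0.3288 0.1967]
top 230 222 [0.6148 0.3257 0.1401]
top 258 230 [0.6178 0.2919 0.0166]
top 258 255 [0.5663 0.2933 0.0114]
nip 382 258 [0.5449 0.0431 0.081 ]
nip 382 260 [0.5403 0.0438 0.088 ]
nip 364 240 [0.5901 0.0734 0.0143]
nip 392 235 [0.5997 0.0148 0.0065]
nip 404 272 [ 0.5215 -0.0053  0.0154]
nip 373 278 [0.5114 0.058  0.0135]
side 316 180 [0.5767 0.3238 0.1828]
side 316 188 [0.577  0.3255 0.1608]
side 316 200 [0.5774 0.3303 0.1264]
side 297 266 [0.545  0.037  0.0774]
side 336 205 [0.63   0.3215 0.117 ]
```

View pics/c1.png

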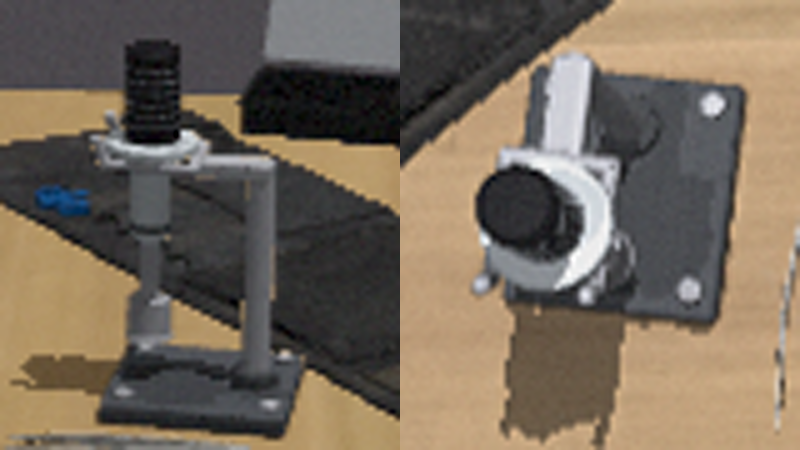

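View pics/c2.png

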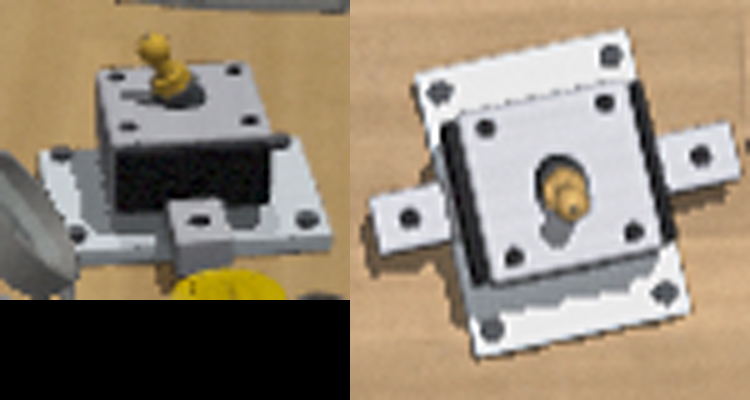

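The crops show the gun with its black handle hanging in the steel fork (handle at side (316,180), top (222,241)). The brass nipple head is at side (296,264) and top (382,260). Next I fit both.

Run:
```python
from h import *
from scipy.optimize import least_squares
s=load('side0');t=load('top0')
for n,z in (('top',t),('side',s)):
    P=cloud(z); m=(abs(P[...,0]-.57)<.06)&(abs(P[...,1]-.327)<.06)
    h=m&(P[...,2]>.15)&(z['im'].max(-1)<70); Q=P[h]
    print(n,len(Q),Q.min(0).round(4),Q.max(0).round(4))
    T=Q[Q[:,2]>.19]; print(' top pts',len(T),T.mean(0).round(4),T.min(0).round(4),T.max(0).round(4))
    r=least_squares(lambda p:np.hypot(Q[:,0]-p[0],Q[:,1]-p[1])-.015,[.57,.327],loss='soft_l1',f_scale=.001)
    print(' cyl',r.x.round(4),np.abs(r.fun).mean().round(4))
    C=P[m&(P[...,2]>.143)&(P[...,2]<.15)&(z['im'].min(-1)>120)]
    print(' collar',len(C),C.min(0).round(4),C.max(0).round(4))
    # nipple
    im=z['im'].astype(int); g=(im[...,2]-im[...,0]>60)&(abs(P[...,0]-.545)<.05)&(abs(P[...,1]-.04)<.04)&(P[...,2]>.055)&(P[...,2]<.095)
    N=P[g]; print(' nip',len(N)); 
    vv,uu=np.where(g); print(' px',uu.min(),uu.max(),vv.min(),vv.max())
    Hd=N[N[:,2]>.074]; r=least_squares(lambda p:np.linalg.norm(Hd-p,axis=1)-.007,[.54,.04,.075]); print(' sph',len(Hd),r.x.round(4),np.abs(r.fun).mean().round(4))
    B=P[(abs(P[...,2]-.055)<.004)&(abs(P[...,0]-.55)<.06)&(abs(P[...,1]-.04)<.06)]
    import cv2
    rect=cv2.minAreaRect((B[:,:2]*1000).astype(np.float32)); print(' block',len(B),B.mean(0).round(4),rect)
```

```text
top 270 [0.5443 0.3166 0.1511] [0.5865 0.3547 0.2023]
 top pts 213 [0.5717 0.3355 0.1969] [0.5567 0.3218 0.1905] [0.5865 0.3508 0.2023]
 cyl [0.5722 0.3369] 0.0043
 collar 241 [0.5482 0.3115 0.1431] [0.5979 0.36   0.1499]
 nip 62
 px 379 387 254 263
 sph 30 [0.5404 0.0401 0.081 ] 0.0012
 block 1166 [0.5517 0.0429 0.0558] ((551.6532592773438, 42.00016784667969), (70.2430191040039, 81.94554138183594), 10.335820198059082)
side 205 [0.5608 0.3163 0.15  ] [0.5874 0.3459 0.1979]
 top pts 44 [0.5741 0.3298 0.1946] [0.5608 0.3163 0.1905] [0.5867 0.3459 0.1979]
 cyl [0.5742 0.337 ] 0.0023
 collar 53 [0.5489 0.3115 0.1438] [0.598  0.3513 0.1484]
 nip 66
 px 293 302 262 273
 sph 32 [0.5408 0.0406 0.0794] 0.001
 block 474 [0.5542 0.0324 0.0546] ((552.9263916015625, 40.77626419067383), (69.20809173583984, 83.70209503173828), 10.749429702758789)
```

Gun axis is at about (0.573, 0.3365). The guide is at (0.552, 0.0415) with yaw 10.5°, and the nipple head is near (0.5405, 0.0403, 0.080). First I turn the jaws to the guide's yaw and rise.

```bash
cat >> h.py <<'E'
from scipy.spatial.transform import Rotation as Ro
def goto(pos,q=None,n=8):
    """print shift in tool axes (rows units) of the whole move and the turn"""
    o=bot.get_obs(); R=Ro.from_quat(o['tool_rot']); d=R.inv().apply(np.array(pos)-o['eef_pos'])
    print('shift m',d.round(4),'units/row over',n,(d/.025/n).round(3))
    if q is not None: 
        w=(R.inv()*q).as_rotvec(); print('turn deg',np.degrees(w).round(2),'units/row',(w/np.pi/n).round(4))
def tool(z,yawx):
    z=np.array(z)/np.linalg.norm(z); x=np.array([np.cos(yawx),np.sin(yawx),0]); x-=z*(x@z); x/=np.linalg.norm(x)
    return Ro.from_matrix(np.column_stack([x,np.cross(z,x),z]))
def st():
    o=bot.get_obs(); R=Ro.from_quat(o['tool_rot']).as_matrix()
    print(o['clock'],'p',o['eef_pos'].round(4),'x',R[:,0].round(3),'z',R[:,2].round(3),'F',o['ft_force'].round(1),'w',round(o['grip_width'],4),'q',o['joint_pos'].round(2))
E
python3 -m inch '[[0,0,-0.25,0,0,0.0465,-1],[0,0,-0.25,0,0,0.0465,-1],[0,0,-0.25,0,0,0.0465,-1],[0,0,-0.25,0,0,0.0465,-1],[0,0,-0.25,0,0,0.0465,-1],[0,0,-0.25,0,0,0.0465,-1],[0,0,-0.25,0,0,0.0465,-1],[0,0,0,0,0,0,-1]]'
python3 -c "
from h import *
st(); goto([.573,.3365,.275],tool([0,0,-1],np.radians(10.5)),16)"
```

```text
clock: 0.95
eef_pos: [0.1785, 0.4674, 0.2756]
tool_rot: [0.996, 0.092, 0.0, -0.0]
ft_force: [-0.7, 0.1, -0.9]
grip_width: 0.0856
0.95 p [0.1785 0.4674 0.2756] x [0.983 0.183 0.001] z [ 0.     0.001 -1.   ] F [-0.7  0.1 -0.9] w 0.0856 q [1.21 0.23 0.1  1.44 0.   2.59]
shift m [0.364  0.2008 0.0006] units/row over 16 [0.91  0.502 0.001]
turn deg [-0.05 -0.03  0.03] units/row [-0. -0.  0.]
```

```bash
python3 -m inch '[[0.9,0.5,0,0,0,0,-1],[0.9,0.5,0,0,0,0,-1],[0.9,0.5,0,0,0,0,-1],[0.9,0.5,0,0,0,0,-1],[0.9,0.5,0,0,0,0,-1],[0.9,0.5,0,0,0,0,-1],[0.9,0.5,0,0,0,0,-1],[0.9,0.5,0,0,0,0,-1]]'
python3 -m inch '[[0.9,0.5,0,0,0,0,-1],[0.9,0.5,0,0,0,0,-1],[0.9,0.5,0,0,0,0,-1],[0.9,0.5,0,0,0,0,-1],[0.9,0.5,0,0,0,0,-1],[0.9,0.5,0,0,0,0,-1],[0,0,0,0,0,0,-1],[0,0,0,0,0,0,-1]]'
python3 -c "
from h import *
st(); goto([.573,.3365,.275],tool([0,0,-1],np.radians(10.5)),2)
snap('wrist','w1')"
```

```text
clock: 1.75
eef_pos: [0.3744, 0.401, 0.2744]
tool_rot: [0.996, 0.093, -0.0, 0.0]
ft_force: [-0.1, 0.2, -0.3]
grip_width: 0.0857
clock: 2.55
eef_pos: [0.52, 0.352, 0.2739]
tool_rot: [0.996, 0.092, -0.001, 0.0]
ft_force: [0.4, -1.0, -0.2]
grip_width: 0.0854
2.55 p [0.52   0.352  0.2739] x [ 0.983  0.183 -0.002] z [-0.002 -0.001 -1.   ] F [ 0.4 -1.  -0.2] w 0.0854 q [0.59 0.5  0.5  1.57 0.   1.98]
shift m [ 0.0492  0.025  -0.0012] units/row over 2 [ 0.984  0.5   -0.024]
turn deg [0.03 0.11 0.07] units/row [0.0001 0.0003 0.0002]
```

View pics/w1.png

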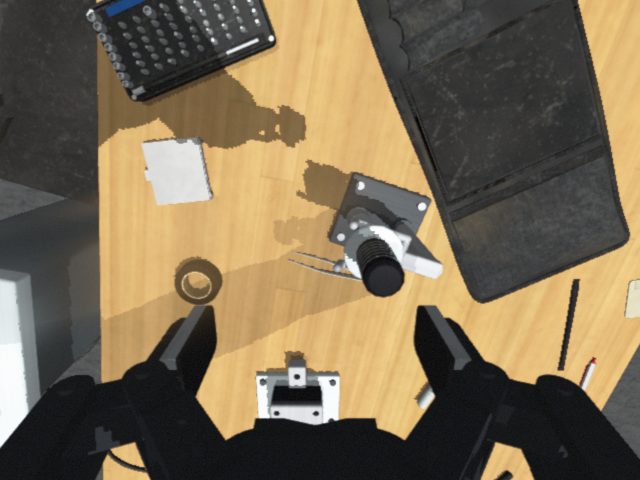

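The wrist picture shows the black handle top at (383,278) with the white collar at (375,250); nothing is in the way. I'll fit it from this view too.

Run:
```python
from h import *
from scipy.optimize import least_squares
z=load('w1'); P=cloud(z); m=(abs(P[...,0]-.573)<.04)&(abs(P[...,1]-.335)<.04)
Q=P[m&(P[...,2]>.152)&(z['im'].max(-1)<90)]; T=Q[Q[:,2]>.193]
print(len(Q),len(T),T.mean(0).round(4),T.min(0).round(4),T.max(0).round(4))
W=Q[Q[:,2]<.188]; r=least_squares(lambda p:np.hypot(W[:,0]-p[0],W[:,1]-p[1])-.015,[.573,.336],loss='soft_l1',f_scale=.001); print(r.x.round(4),abs(r.fun).mean())
C=P[m&(P[...,2]>.141)&(P[...,2]<.151)&(z['im'].min(-1)>120)]; print('collar',len(C),C.min(0).round(4),C.max(0).round(4),np.median(C,0).round(4))
goto([.573,.3365,.275])
```

```text
21745 21002 [0.5641 0.3666 0.3354] [0.533  0.3238 0.193 ] [0.5926 0.375  0.3712]
[0.5718 0.3364] 0.0002709380492984066
collar 910 [0.5413 0.3129 0.141 ] [0.5998 0.3618 0.1498] [0.5729 0.3509 0.147 ]
shift m [ 0.0497  0.0255 -0.0008] units/row over 8 [ 0.248  0.127 -0.004]
```

```bash
python3 -m inch '[[0.49,0.255,0,0,0,0,-1],[0.49,0.255,0,0,0,0,-1],[0.49,0.255,0,0,0,0,-1],[0.49,0.255,0,0,0,0,-1],[0,0,0.4,0,0,0,-1],[0,0,0.4,0,0,0,-1],[0,0,0.4,0,0,0,-1],[0,0,0.4,0,0,0,-1]]'
python3 -c "
from h import *
st(); goto([.572,.3366,.151],tool([0,0,-1],np.radians(10.5)),8)"
```

```text
clock: 3.4
eef_pos: [0.5716, 0.3367, 0.2338]
tool_rot: [0.996, 0.092, -0.001, 0.0]
ft_force: [0.2, 0.9, -0.5]
grip_width: 0.0852
3.4 p [0.5716 0.3367 0.2338] x [ 0.983  0.184 -0.001] z [-0.001 -0.001 -1.   ] F [ 0.2  0.9 -0.5] w 0.0852 q [0.53 0.59 0.53 1.52 0.   1.92]
shift m [0.0005 0.0001 0.0828] units/row over 8 [0.002 0.001 0.414]
turn deg [0.02 0.08 0.09] units/row [0.     0.0001 0.0001]
```

```bash
python3 -m inch '[[0,0,0.5,0,0,0,-1],[0,0,0.5,0,0,0,-1],[0,0,0.5,0,0,0,-1],[0,0,0.5,0,0,0,-1],[0,0,0.5,0,0,0,-1],[0,0,0.5,0,0,0,-1],[0,0,0.2,0,0,0,-1],[0,0,0,0,0,0,-1]]'
python3 -c "
from h import *
st();goto([.572,.3366,.151]); snap('side','s2')
z=load('s2');cv2.imwrite('pics/s2c.png',cv2.resize(z['im'][120:270,260:400],None,fx=4,fy=4,interpolation=2))"
```

```text
clock: 4.2
eef_pos: [0.5723, 0.336, 0.1537]
tool_rot: [0.996, 0.092, -0.001, 0.0]
ft_force: [0.3, 0.1, -0.4]
grip_width: 0.0857
4.2 p [0.5723 0.336  0.1537] x [ 0.983  0.182 -0.002] z [-0.002 -0.001 -1.   ] F [ 0.3  0.1 -0.4] w 0.0857 q [0.53 0.61 0.37 1.33 0.   1.92]
shift m [-0.0002 -0.0007  0.0027] units/row over 8 [-0.001 -0.003  0.014]
```

View pics/s2c.png

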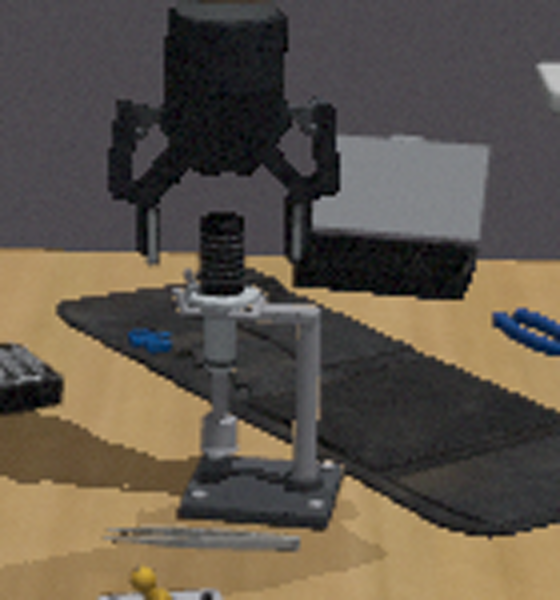

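The handle stands midway between the open pads, with the tips above the collar. I go 3 mm lower and close.

```bash
python3 -m inch '[[0,0,0.1,0,0,0,-1],[0,0,0,0,0,0,1],[0,0,0,0,0,0,1],[0,0,0,0,0,0,1],[0,0,0,0,0,0,1],[0,0,0,0,0,0,1],[0,0,0,0,0,0,1],[0,0,0,0,0,0,1]]'
python3 -m inch '[[0,0,0,0,0,0,1],[0,0,0,0,0,0,1],[0,0,0,0,0,0,1],[0,0,0,0,0,0,1],[0,0,-0.1,0,0,0,1],[0,0,-0.2,0,0,0,1],[0,0,-0.2,0,0,0,1],[0,0,-0.2,0,0,0,1]]'
python3 -c "
from h import *
st()"
```

```text
clock: 5.05
eef_pos: [0.573, 0.3365, 0.1531]
tool_rot: [0.996, 0.092, 0.0, -0.0]
ft_force: [-1.2, -0.8, 2.8]
grip_width: 0.0288
clock: 5.85
eef_pos: [0.5726, 0.3362, 0.1697]
tool_rot: [0.996, 0.092, -0.001, 0.0]
ft_force: [0.3, 0.3, -2.4]
grip_width: 0.0288
5.85 p [0.5726 0.3362 0.1697] x [ 0.983  0.182 -0.001] z [-0.001 -0.001 -1.   ] F [ 0.3  0.3 -2.4] w 0.0288 q [ 0.53  0.6   0.4   1.37 -0.    1.92]
```

```bash
python3 -m inch '[[0,0,-0.3,0,0,0,1],[0,0,-0.6,0,0,0,1],[0,0,-0.6,0,0,0,1],[0,0,-0.6,0,0,0,1],[0,0,-0.6,0,0,0,1],[0,0,-0.6,0,0,0,1],[0,0,-0.7,0,0,0,1],[0,0,-0.7,0,0,0,1]]'
python3 -c "
from h import *
st(); snap('side','s3')
z=load('s3');cv2.imwrite('pics/s3c.png',cv2.resize(z['im'][80:270,260:400],None,fx=3,fy=3,interpolation=2))"
```

```text
clock: 6.65
eef_pos: [0.5727, 0.3363, 0.2887]
tool_rot: [0.996, 0.092, 0.0, -0.0]
ft_force: [0.3, -0.1, -3.0]
grip_width: 0.0287
6.65 p [0.5727 0.3363 0.2887] x [0.983 0.182 0.   ] z [ 0.  0. -1.] F [ 0.3 -0.1 -3. ] w 0.0287 q [ 0.53  0.59  0.68  1.66 -0.    1.92]
```

View pics/s3c.png

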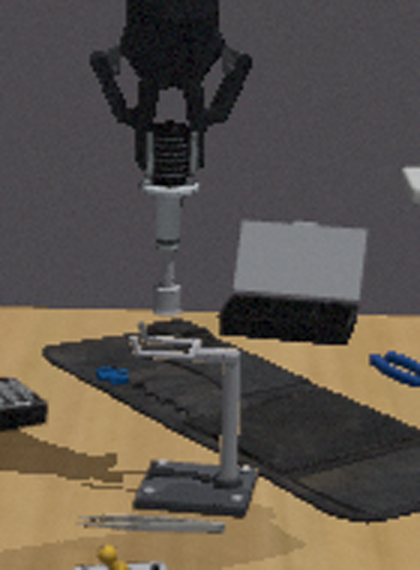

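The gun hangs straight in the fingers, with the coupler above the fork. Now across towards the guide.

```bash
python3 -m inch '[[-0.2,0.4,0,0,0,0,1],[-0.37,0.7,0,0,0,0,1],[-0.37,0.7,0,0,0,0,1],[-0.37,0.7,0,0,0,0,1],[-0.37,0.7,0,0,0,0,1],[-0.37,0.7,0,0,0,0,1],[-0.37,0.7,0,0,0,0,1],[-0.37,0.7,0,0,0,0,1]]'
python3 -m inch '[[-0.37,0.7,0,0,0,0,1],[-0.37,0.7,0,0,0,0,1],[-0.37,0.7,0,0,0,0,1],[-0.37,0.7,0,0,0,0,1],[-0.37,0.7,0,0,0,0,1],[-0.37,0.7,0,0,0,0,1],[-0.37,0.7,0,0,0,0,1],[-0.2,0.4,0,0,0,0,1]]'
python3 -c "
from h import *
n=np.array([-.4155,-.077,.906])
st(); goto([.4796,.0291,.2129],tool(-n,np.radians(10.5)),8)"
```

```text
clock: 7.5
eef_pos: [0.528, 0.1926, 0.2876]
tool_rot: [0.996, 0.092, 0.0, -0.0]
ft_force: [0.1, -0.9, -4.2]
grip_width: 0.0287
clock: 8.3
eef_pos: [0.4834, 0.0492, 0.2878]
tool_rot: [0.996, 0.091, 0.0, 0.0]
ft_force: [0.1, -0.1, -2.3]
grip_width: 0.0289
8.3 p [0.4834 0.0492 0.2878] x [0.983 0.181 0.   ] z [ 0. -0. -1.] F [ 0.1 -0.1 -2.3] w 0.0289 q [ 0.1   0.19  0.09  1.47 -0.    1.49]
shift m [-0.0074  0.019   0.0749] units/row over 8 [-0.037  0.095  0.375]
turn deg [ 0.03 24.98 -0.05] units/row [ 0.      0.0173 -0.    ]
```

```bash
python3 -m inch '[[0,0.1,0,0,0.0173,0,1],[0,0.1,0,0,0.0173,0,1],[0,0.1,0,0,0.0173,0,1],[0,0.1,0,0,0.0173,0,1],[0,0.1,0,0,0.0173,0,1],[0,0.1,0,0,0.0173,0,1],[0,0.1,0,0,0.0173,0,1],[0,0.1,0,0,0.0173,0,1]]'
python3 -c "
from h import *
n=np.array([-.4155,-.077,.906])
st(); goto([.4796,.0291,.2129],tool(-n,np.radians(10.5)),8)
snap('side','s4');snap('top','t4');snap('wrist','w4')
z=load('s4');a=cv2.resize(z['im'][150:310,220:340],None,fx=3.5,fy=3.5,interpolation=2)
cv2.imwrite('pics/s4c.png',a)"
```

```text
clock: 9.1
eef_pos: [0.4871, 0.0308, 0.2875]
tool_rot: [0.972, 0.09, 0.216, -0.02]
ft_force: [-0.7, 0.3, -2.9]
grip_width: 0.0287
9.1 p [0.4871 0.0308 0.2875] x [0.891 0.166 0.423] z [ 0.416  0.077 -0.906] F [-0.7  0.3 -2.9] w 0.0287 q [ 0.02 -0.13 -0.35  0.93  0.07  1.42]
shift m [-0.0385  0.0003  0.0644] units/row over 8 [-0.193  0.002  0.322]
turn deg [-0.02 -0.01  0.03] units/row [-0. -0.  0.]
```

View pics/s4c.png

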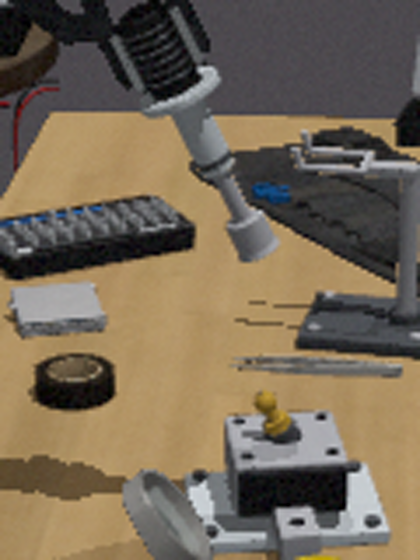

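View pics/w4.png

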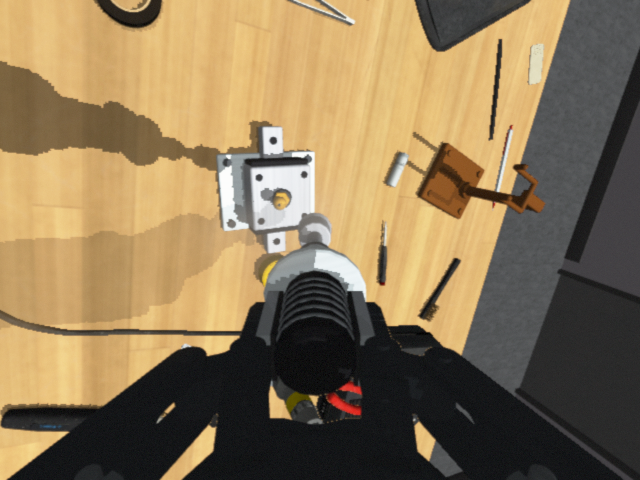

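The pictures show the tilted gun (coupler at side crop (255,235), i.e. side px (293,217)) and the nipple head at wrist (282,198). I'll fit the gun axis, and the nipple's from all views.

Run:
```python
from h import *
from scipy.optimize import least_squares
o=bot.get_obs(); tcp=o['eef_pos']; Rt=Ro.from_quat(o['tool_rot']).as_matrix(); a=Rt[:,2]
for n in ('s4','w4','t4'):
    z=load(n); P=cloud(z).reshape(-1,3); q=(P-tcp)@Rt   # tool coords
    ok=np.isfinite(q).all(1)&(np.hypot(q[:,0],q[:,1])<.03)
    q=q[ok]
    B=q[(q[:,2]>.022)&(q[:,2]<.058)&(np.hypot(q[:,0],q[:,1])<.02)]; C=q[(q[:,2]>.098)&(q[:,2]<.114)&(np.hypot(q[:,0],q[:,1])<.025)]
    h=np.histogram(q[:,2],np.arange(.0,.14,.005))[0]
    print(n,'hist',h.tolist(),'max z',np.sort(q[:,2])[-8:].round(4))
    for nm,S,r in(('barrel',B,.011),('coupler',C,.014)):
        if len(S)<20: print(nm,len(S));continue
        f=least_squares(lambda p:np.hypot(S[:,0]-p[0],S[:,1]-p[1])-r,[0,0],loss='soft_l1',f_scale=.001); print(nm,len(S),f.x.round(4),abs(f.fun).mean().round(4))
    im=z['im'].astype(int).reshape(-1,3)
    g=(im[:,2]-im[:,0]>50)&(abs(P[:,0]-.545)<.03)&(abs(P[:,1]-.04)<.03)&(P[:,2]>.058)&(P[:,2]<.1)
    N=P[g]; nn=np.array([-.4155,-.077,.906]); base=np.array([.5405,.0403,.08]); 
    H=N[((N-base)@nn)>-.003]
    f=least_squares(lambda p:np.linalg.norm(H-p,axis=1)-.007,base,loss='soft_l1',f_scale=.001); print('head',len(H),f.x.round(4),abs(f.fun).mean().round(4),'top along n',np.sort(N@nn)[-5:].round(4)-base@nn)
    Bk=P[(abs(P[:,2]-.055)<.003)&(abs(P[:,0]-.55)<.06)&(abs(P[:,1]-.04)<.06)]
    rect=cv2.minAreaRect((Bk[:,:2]*1000).astype(np.float32)); print(' block',len(Bk),rect)
```

```text
s4 hist [34, 113, 40, 8, 26, 24, 27, 24, 28, 24, 27, 24, 14, 7, 16, 10, 14, 12, 11, 41, 27, 22, 27, 27, 3, 0, 0, 0] max z [0.3291 0.3291 0.3291 0.3291 0.3292 0.3292 0.3295 0.3297]
barrel 182 [ 0.0022 -0.0005] 0.0012
coupler 78 [ 0.0021 -0.0036] 0.0012
head 27 [0.541  0.0414 0.0807] 0.0012 top along n [0.00480085 0.00610085 0.00610085 0.00610085 0.00740085]
 block 431 ((553.16162109375, 40.95598220825195), (68.96714782714844, 81.31980895996094), 11.643840789794922)
w4 hist [326, 2545, 73, 0, 0, 0, 0, 0, 0, 7, 75, 36, 0, 0, 1, 26, 31, 34, 191, 310, 47, 57, 84, 97, 0, 0, 0, 0] max z [0.329  0.329  0.329  0.329  0.3292 0.3292 0.3293 0.3296]
barrel 104 [-0.0011 -0.0005] 0.0003
coupler 180 [-0.0014  0.0023] 0.0004
head 118 [0.539  0.0398 0.0806] 0.0004 top along n [0.00860085 0.00860085 0.00860085 0.00880085 0.00920085]
 block 3646 ((550.28955078125, 42.113433837890625), (68.96182250976562, 81.6103515625), 10.294293403625488)
t4 hist [47, 144, 5, 0, 0, 0, 0, 0, 0, 7, 13, 7, 0, 0, 3, 6, 8, 7, 50, 47, 12, 13, 24, 18, 0, 0, 0, 0] max z [0.3289 0.329  0.3294 0.3295 0.3296 0.3306 0.3307 0.3336]
barrel 27 [-0.0005 -0.0001] 0.0003
coupler 51 [-0.003   0.0007] 0.0009
head 0 [0.5405 0.0403 0.08  ] nan top along n [-0.01139915 -0.01139915 -0.01139915 -0.00959915 -0.00669915]
 block 792 ((551.59619140625, 42.12667465209961), (69.74403381347656, 81.84146118164062), 10.043853759765625)<stdin>:18: RuntimeWarning: Mean of empty slice.
  ret = ret.dtype.type(ret / rcount)
```

Run:
```python
from h import *
o=bot.get_obs(); tcp=o['eef_pos']; R=Ro.from_quat(o['tool_rot']).as_matrix()
for h,c in (([.539,.0398,.0806],[-.0014,.0023]),([.541,.0414,.0807],[.0021,-.0036]),([.5404,.0401,.081],[-.003,.0007])):
    q=(np.array(h)-tcp)@R; print('head in tool',q.round(4),'shift needed',(q[:2]-c).round(4),'mouth to tip',(q[2]-.007-.119).round(4))
```

```text
head in tool [-0.0381  0.0006  0.2099] shift needed [-0.0367 -0.0017] mouth to tip 0.0839
head in tool [-0.036  -0.0006  0.2108] shift needed [-0.0381  0.003 ] mouth to tip 0.0848
head in tool [-0.0367  0.0006  0.2102] shift needed [-0.0337 -0.0001] mouth to tip 0.0842
```

```bash
python3 -m inch '[[-0.3,0,0.1,0,0,0,1],[-0.3,0,0.3,0,0,0,1],[-0.3,0,0.4,0,0,0,1],[-0.3,0,0.4,0,0,0,1],[-0.27,0,0.4,0,0,0,1],[0,0,0.4,0,0,0,1],[0,0,0.4,0,0,0,1],[0,0,0,0,0,0,1]]'
cat > fit.py <<'E'
from h import *
import sys
from scipy.optimize import least_squares
k=sys.argv[1]
st()
o=bot.get_obs(); tcp=o['eef_pos']; Rt=Ro.from_quat(o['tool_rot']).as_matrix()
for n in ('side','wrist','top'):
    snap(n,n+k); z=load(n+k); P=cloud(z).reshape(-1,3); q=(P-tcp)@Rt
    im=z['im'].astype(int).reshape(-1,3); gold=(im[:,2]-im[:,0]>50)
    r=np.hypot(q[:,0],q[:,1])
    out=[]
    for lo,hi,rad in((.022,.058,.011),(.099,.116,.014)):
        S=q[(q[:,2]>lo)&(q[:,2]<hi)&(r<.02)&~gold]
        if len(S)<15: out.append(None);continue
        f=least_squares(lambda p:np.hypot(S[:,0]-p[0],S[:,1]-p[1])-rad,[0,0],loss='soft_l1',f_scale=.0005); out.append(f.x)
    G=q[gold&(r<.02)&(q[:,2]>.115)&(q[:,2]<.19)]
    zt=np.sort(G[:,2])[:3] if len(G) else 0
    H=G[G[:,2]<np.percentile(G[:,2],2)+.01] if len(G) else G
    hd=None
    if len(H)>12:
        f=least_squares(lambda p:np.linalg.norm(H-p,axis=1)-.007,H.mean(0)+[0,0,.003],loss='soft_l1',f_scale=.0005);hd=f.x
    print(n,'barrel',out[0],'coupler',out[1],'head',len(H),hd,'top',zt)
    if hd is not None and out[1] is not None: print('   need',(hd[:2]-out[1]).round(4))
z=load('side'+k);cv2.imwrite(f'pics/sc{k}.png',cv2.resize(z['im'][190:310,230:350],None,fx=5,fy=5,interpolation=2))
E
python3 fit.py 5
```

```text
clock: 10.05
eef_pos: [0.4796, 0.0294, 0.2159]
tool_rot: [0.973, 0.09, 0.213, -0.02]
ft_force: [-0.4, 0.1, -3.2]
grip_width: 0.0285
10.05 p [0.4796 0.0294 0.2159] x [0.893 0.166 0.419] z [ 0.412  0.077 -0.908] F [-0.4  0.1 -3.2] w 0.0285 q [ 0.02 -0.1  -0.51  0.74  0.07  1.42]
side barrel [ 0.00081528 -0.00103373] coupler [-8.24985500e-05 -2.82136299e-03] head 28 [-0.00077366  0.00094328  0.14989442] top [0.14109849 0.14242624 0.14304624]
   need [-0.0007  0.0038]
wrist barrel [ 0.00038547 -0.00044258] coupler [0.00031115 0.00207875] head 80 [-0.00121046 -0.00170945  0.16676547] top [0.14803129 0.15957652 0.16032394]
   need [-0.0015 -0.0038]
top barrel [ 0.00165165 -0.00022058] coupler [-0.00062012  0.00043969] head 5 None top [0.14419207 0.14452368 0.14498092]
```

View pics/sc5.png

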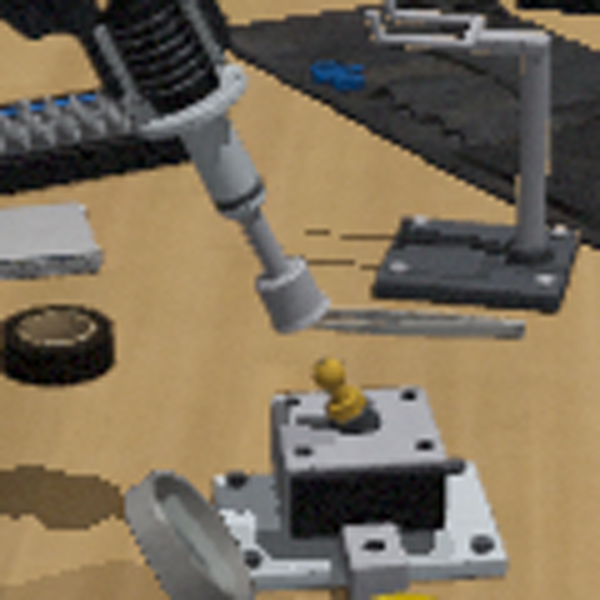

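View pics/wrist5.png

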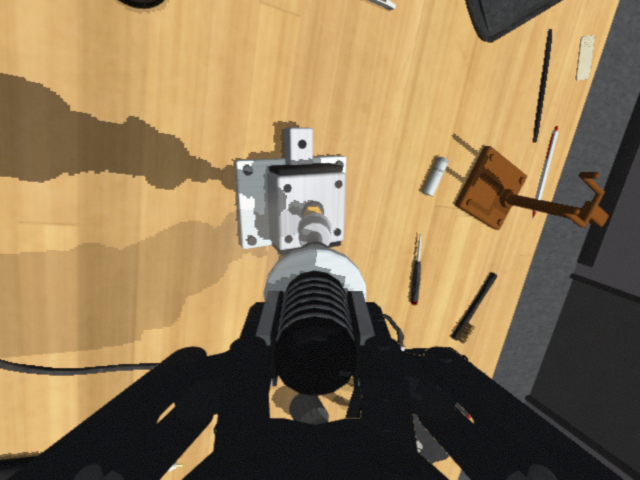

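Run:
```python
from h import *
o=bot.get_obs(); tcp=o['eef_pos']; R=Ro.from_quat(o['tool_rot']).as_matrix()
ims=[]
for n,(x0,y0,w,h) in (('side5',(270,225,50,60)),('top5',(345,215,60,72))):
    z=load(n); s=10 if n=='side5' else 8
    im=cv2.resize(z['im'][y0:y0+h,x0:x0+w],None,fx=s,fy=s,interpolation=2)
    pr=lambda d:tuple(int(round((c-c0+.5)*s)) for c,c0 in zip(proj(z,tcp+R@np.array([0,0,d])),(x0,y0)))
    cv2.line(im,pr(.02),pr(.165),(0,0,255),1)
    for d in (.0995,.1185,.145): cv2.circle(im,pr(d),3,(255,0,0),-1)
    ims.append(im)
hh=max(i.shape[0] for i in ims); ims=[cv2.copyMakeBorder(i,0,hh-i.shape[0],0,0,0) for i in ims]
z=np.hstack(ims)[:600,:]; print(z.shape); cv2.imwrite('pics/ax5.png',z)
```

```text
(600, 980, 3)
```

View pics/ax5.png

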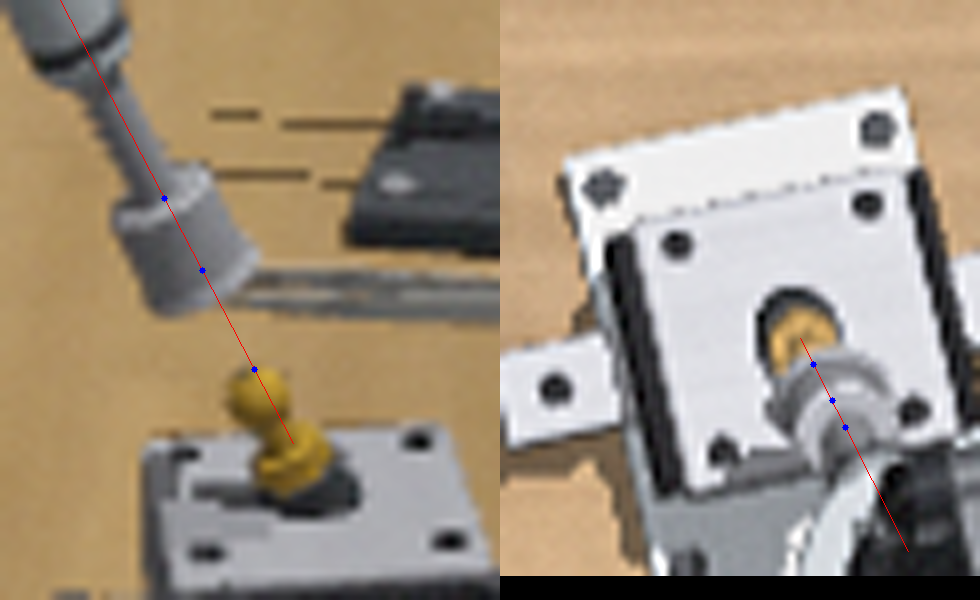

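The overlay shows the head at (258,398) about 1.2 px (roughly 2 mm) left of the gun axis line in the side view, and nearly on it in the top view. I shift -1.7 mm in tool x and advance to just before the mouth.

```bash
python3 -m inch '[[-0.07,0.02,0.1,0,0.001,0,1],[0,0,0.15,0,0.001,0,1],[0,0,0.15,0,0.001,0,1],[0,0,0.15,0,0,0,1],[0,0,0.15,0,0,0,1],[0,0,0.1,0,0,0,1],[0,0,0,0,0,0,1],[0,0,0,0,0,0,1]]'
python3 - <<'E'
from h import *
st()
for n in('side','top'): snap(n,n+'6')
o=bot.get_obs(); tcp=o['eef_pos']; R=Ro.from_quat(o['tool_rot']).as_matrix()
ims=[]
for n,(x0,y0,w,h) in (('side6',(275,235,45,50)),('top6',(360,230,45,50))):
    z=load(n); s=8
    im=cv2.resize(z['im'][y0:y0+h,x0:x0+w],None,fx=s,fy=s,interpolation=2)
    pr=lambda d:tuple(int(round((c-c0+.5)*s)) for c,c0 in zip(proj(z,tcp+R@np.array([0,0,d])),(x0,y0)))
    cv2.line(im,pr(.02),pr(.145),(0,0,255),1)
    ims.append(im)
cv2.imwrite('pics/ax6.png',np.hstack(ims))
E
```

```text
clock: 11.0
eef_pos: [0.4867, 0.03, 0.1988]
tool_rot: [0.971, 0.089, 0.219, -0.02]
ft_force: [-0.2, -0.6, -2.6]
grip_width: 0.0288
11.0 p [0.4867 0.03   0.1988] x [0.888 0.165 0.43 ] z [ 0.422  0.078 -0.903] F [-0.2 -0.6 -2.6] w 0.0288 q [ 0.02 -0.08 -0.54  0.67  0.07  1.42]
```

View pics/ax6.png

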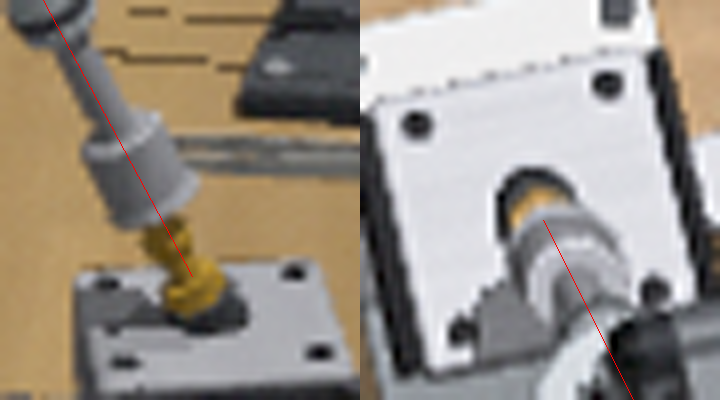

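The head is still about 1.8 mm left of the coupler's axis in the side view and central in the top view. I correct by -1.5 mm and advance into the flare.

```bash
python3 -m inch '[[-0.06,0,0,0,0,0,1],[0,0,0.1,0,0,0,1],[0,0,0.1,0,0,0,1],[0,0,0.1,0,0,0,1],[0,0,0.1,0,0,0,1],[0,0,0,0,0,0,1],[0,0,0,0,0,0,1],[0,0,0,0,0,0,1]]'
python3 - <<'E'
from h import *
st()
o=bot.get_obs();R=Ro.from_quat(o['tool_rot']); print('F tool',R.inv().apply(o['ft_force']).round(1),R.inv().apply(o['ft_torque']).round(2))
for n in('side',): snap(n,n+'7')
z=load('side7'); cv2.imwrite('pics/ax7.png',cv2.resize(z['im'][225:290,270:330],None,fx=8,fy=8,interpolation=2))
E
```

```text
clock: 11.9
eef_pos: [0.4896, 0.0305, 0.1892]
tool_rot: [0.971, 0.089, 0.219, -0.02]
ft_force: [0.4, 0.1, -3.4]
grip_width: 0.0282
11.9 p [0.4896 0.0305 0.1892] x [0.888 0.165 0.43 ] z [ 0.423  0.078 -0.903] F [ 0.4  0.1 -3.4] w 0.0282 q [ 0.02 -0.06 -0.55  0.64  0.07  1.42]
F tool [-1.1 -0.1  3.3] [ 0.06 -0.8  -0.04]
```

View pics/ax7.png

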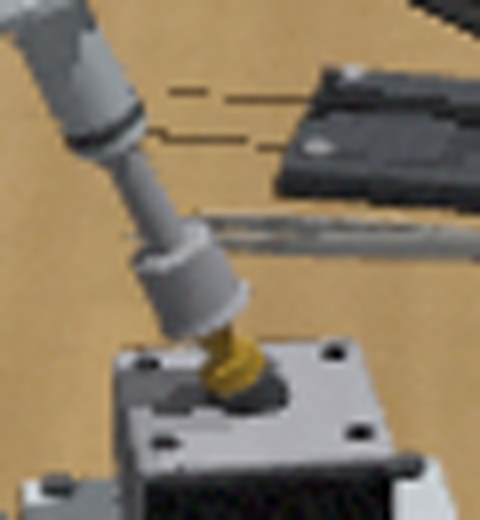

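The head is inside the mouth with no side force (neck at (222,335)). I continue along the axis.

```bash
python3 -m inch '[[0,0,0.08,0,0,0,1],[0,0,0.08,0,0,0,1],[0,0,0.08,0,0,0,1],[0,0,0,0,0,0,1],[0,0,0,0,0,0,1],[0,0,0,0,0,0,1],[0,0,0,0,0,0,1],[0,0,0,0,0,0,1]]'
cat > f.py <<'E'
from h import *
st()
o=bot.get_obs();R=Ro.from_quat(o['tool_rot']); print('F tool',R.inv().apply(o['ft_force']).round(1),R.inv().apply(o['ft_torque']).round(2))
tip=np.array([.5376,.0398,.0865]); print('tip in tool',R.inv().apply(tip-o['eef_pos']).round(4))
E
python3 f.py
```

```text
clock: 12.75
eef_pos: [0.4921, 0.031, 0.1835]
tool_rot: [0.971, 0.089, 0.219, -0.02]
ft_force: [1.4, -0.0, -4.3]
grip_width: 0.0287
12.75 p [0.4921 0.031  0.1835] x [0.888 0.165 0.429] z [ 0.422  0.078 -0.903] F [ 1.4 -0.  -4.3] w 0.0287 q [ 0.02 -0.05 -0.56  0.62  0.07  1.42]
F tool [-0.6  0.3  4.5] [-0.1  -0.61 -0.02]
tip in tool [ 0.0002 -0.0003  0.1075]
```

```bash
python3 -m inch '[[0,0,0.06,0,0,0,1],[0,0,0.06,0,0,0,1],[0,0,0.06,0,0,0,1],[0,0,0.06,0,0,0,1],[0,0,0,0,0,0,1],[0,0,0,0,0,0,1],[0,0,0,0,0,0,1],[0,0,0,0,0,0,1]]'
python3 f.py
```

```text
clock: 13.55
eef_pos: [0.4944, 0.0314, 0.1781]
tool_rot: [0.971, 0.089, 0.219, -0.02]
ft_force: [0.3, 0.3, -4.7]
grip_width: 0.0284
13.55 p [0.4944 0.0314 0.1781] x [0.888 0.165 0.429] z [ 0.422  0.078 -0.903] F [ 0.3  0.3 -4.7] w 0.0284 q [ 0.02 -0.04 -0.56  0.61  0.07  1.42]
F tool [-1.7 -0.2  4.4] [-0.09 -0.9  -0.01]
tip in tool [ 0.0004 -0.0004  0.1016]
```

```bash
python3 -m inch '[[0,0,0.06,0,0,0,1],[0,0,0.06,0,0,0,1],[0,0,0.06,0,0,0,1],[0,0,0.06,0,0,0,1],[0,0,0,0,0,0,1],[0,0,0,0,0,0,1],[0,0,0,0,0,0,1],[0,0,0,0,0,0,1]]'
python3 f.py
```

```text
clock: 14.35
eef_pos: [0.497, 0.0319, 0.1738]
tool_rot: [0.971, 0.089, 0.22, -0.02]
ft_force: [-7.6, -0.4, 5.2]
grip_width: 0.0286
14.35 p [0.497  0.0319 0.1738] x [0.888 0.165 0.43 ] z [ 0.423  0.078 -0.903] F [-7.6 -0.4  5.2] w 0.0286 q [ 0.02 -0.03 -0.57  0.59  0.07  1.42]
F tool [-4.6 -1.  -7.9] [ 0.02 -1.6  -0.  ]
tip in tool [-0.0002 -0.0004  0.0966]
```

```bash
python3 -m inch '[[0,0,0.08,0,0,0,1],[0,0,0.08,0,0,0,1],[0,0,0,0,0,0,1],[0,0,0,0,0,0,1],[0,0,0,0,0,0,1],[0,0,0,0,0,0,1],[0,0,0,0,0,0,1],[0,0,0,0,0,0,1]]'
python3 f.py
python3 - <<'E'
from h import *
snap('side','side8');snap('top','top8')
z=load('side8'); cv2.imwrite('pics/ax8.png',cv2.resize(z['im'][205:290,260:330],None,fx=7,fy=7,interpolation=2))
E
```

```text
clock: 15.15
eef_pos: [0.4986, 0.0322, 0.1703]
tool_rot: [0.971, 0.089, 0.22, -0.02]
ft_force: [-7.2, -1.7, 7.4]
grip_width: 0.0287
15.15 p [0.4986 0.0322 0.1703] x [0.887 0.165 0.43 ] z [ 0.423  0.078 -0.903] F [-7.2 -1.7  7.4] w 0.0287 q [ 0.02 -0.02 -0.57  0.58  0.07  1.43]
F tool [-3.5  0.4 -9.8] [ 0.1  -1.72  0.01]
tip in tool [-0.0002 -0.0004  0.0927]
```

View pics/ax8.png

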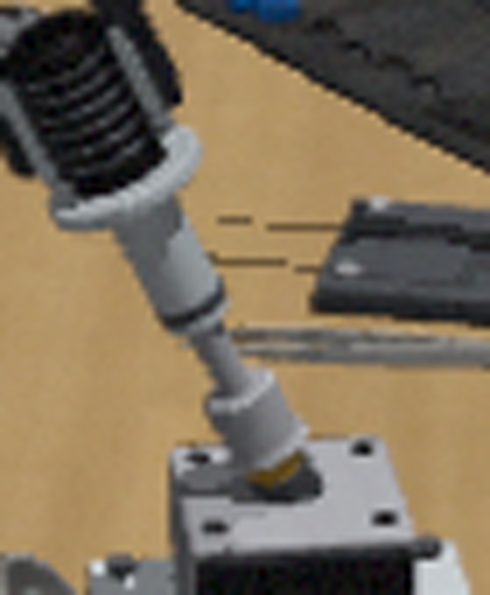

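The coupler is seated down to the hexagon (brass sliver at (280,470)), and the force rises at the spring's 0.5 N/mm. I push on to the stop.

```bash
python3 -m inch '[[0,0,0.06,0,0,0,1],[0,0,0.06,0,0,0,1],[0,0,0,0,0,0,1],[0,0,0,0,0,0,1],[0,0,0,0,0,0,1],[0,0,0,0,0,0,1],[0,0,0,0,0,0,1],[0,0,0,0,0,0,1]]'
python3 f.py
python3 -m inch '[[0,0,0.04,0,0,0,1],[0,0,0.04,0,0,0,1],[0,0,0,0,0,0,1],[0,0,0,0,0,0,1],[0,0,0,0,0,0,1],[0,0,0,0,0,0,1],[0,0,0,0,0,0,1],[0,0,0,0,0,0,1]]'
python3 f.py
```

```text
clock: 16.05
eef_pos: [0.4999, 0.0324, 0.1677]
tool_rot: [0.971, 0.089, 0.22, -0.02]
ft_force: [-9.4, -2.4, 8.2]
grip_width: 0.0285
16.05 p [0.4999 0.0324 0.1677] x [0.887 0.165 0.431] z [ 0.423  0.078 -0.903] F [-9.4 -2.4  8.2] w 0.0285 q [ 0.02 -0.02 -0.57  0.57  0.07  1.43]
F tool [ -5.2   0.7 -11.6] [ 0.05 -1.82 -0.04]
tip in tool [-0.0003 -0.0004  0.0899]
clock: 16.85
eef_pos: [0.5007, 0.0326, 0.1662]
tool_rot: [0.971, 0.089, 0.22, -0.02]
ft_force: [-11.0, -1.8, 10.0]
grip_width: 0.0287
16.85 p [0.5007 0.0326 0.1662] x [0.887 0.165 0.431] z [ 0.424  0.078 -0.902] F [-11.   -1.8  10. ] w 0.0287 q [ 0.02 -0.01 -0.58  0.57  0.07  1.43]
F tool [ -5.8  -0.3 -13.9] [ 0.09 -1.95 -0.03]
tip in tool [-0.0004 -0.0004  0.0882]
```

```bash
python3 -m inch '[[-0.02,0,0.04,0,0,0,1],[0,0,0.04,0,0,0,1],[0,0,0,0,0,0,1],[0,0,0,0,0,0,1],[0,0,0,0,0,0,1],[0,0,0,0,0,0,1],[0,0,0,0,0,0,1],[0,0,0,0,0,0,1]]'
python3 f.py;  python3 - <<'E'
from h import *
snap('side','side9');snap('wrist','wrist9')
z=load('side9'); y=load('side6')
a=cv2.resize(z['im'][205:290,260:330],None,fx=7,fy=7,interpolation=2)
cv2.imwrite('pics/ax9.png',a)
E
```

```text
clock: 17.65
eef_pos: [0.501, 0.0325, 0.1659]
tool_rot: [0.971, 0.089, 0.221, -0.02]
ft_force: [-21.2, -2.9, 24.2]
grip_width: 0.0289
17.65 p [0.501  0.0325 0.1659] x [0.887 0.164 0.432] z [ 0.425  0.078 -0.902] F [-21.2  -2.9  24.2] w 0.0289 q [ 0.02 -0.01 -0.58  0.56  0.07  1.43]
F tool [ -8.9  -1.  -31.1] [ 0.24 -3.01  0.  ]
tip in tool [-0.0007 -0.0005  0.0877]
```

View pics/ax9.png

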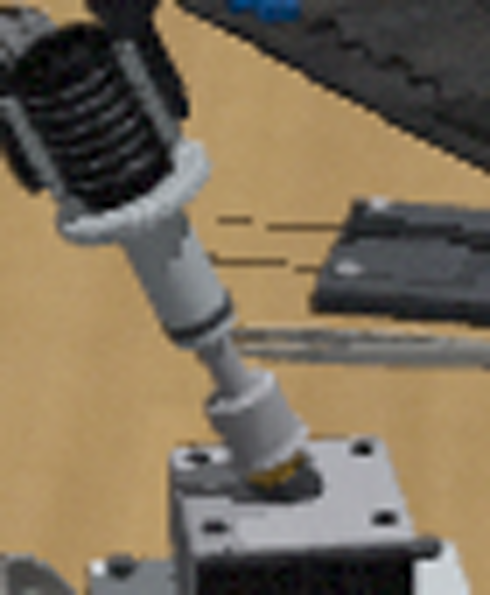

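The force jumped from 14 to 31 N over 0.5 mm, so the stroke's hard stop is reached. Between pictures 7 and 9 the visible nozzle shortened by about 5 px, roughly 12 mm. I ease the push slightly and check that it holds still.

```bash
python3 -m inch '[[0,0,-0.03,0,0,0,1],[0,0,0,0,0,0,1],[0,0,0,0,0,0,1],[0,0,0,0,0,0,1],[0,0,0,0,0,0,1],[0,0,0,0,0,0,1],[0,0,0,0,0,0,1],[0,0,0,0,0,0,1]]'
python3 f.py
python3 -m inch '[[0,0,0,0,0,0,1],[0,0,0,0,0,0,1],[0,0,0,0,0,0,1],[0,0,0,0,0,0,1],[0,0,0,0,0,0,1],[0,0,0,0,0,0,1],[0,0,0,0,0,0,1],[0,0,0,0,0,0,1]]'
python3 f.py
python3 - <<'E'
from h import *
from scipy.optimize import least_squares
# gun axis & nozzle stroke: coupler extent along the tool axis
snap('side','side10')
o=bot.get_obs(); R=Ro.from_quat(o['tool_rot']).as_matrix()
z=load('side10'); q=(cloud(z).reshape(-1,3)-o['eef_pos'])@R; r=np.hypot(q[:,0],q[:,1]); im=z['im'].reshape(-1,3).astype(int)
for lo in np.arange(.02,.115,.006):
    S=q[(q[:,2]>lo)&(q[:,2]<lo+.006)&(r<.025)&(im[:,2]-im[:,0]<40)]; print(lo.round(3),len(S),S[:,:2].mean(0).round(4),S[:,0].ptp().round(4) if hasattr(S,'ptp') else np.ptp(S[:,0]).round(4))
E
```

```text
clock: 18.55
eef_pos: [0.5008, 0.0325, 0.166]
tool_rot: [0.971, 0.089, 0.22, -0.02]
ft_force: [-17.2, -2.9, 20.7]
grip_width: 0.0287
18.55 p [0.5008 0.0325 0.166 ] x [0.887 0.164 0.432] z [ 0.425  0.078 -0.902] F [-17.2  -2.9  20.7] w 0.0287 q [ 0.02 -0.01 -0.58  0.56  0.07  1.43]
F tool [ -6.8  -0.3 -26.1] [ 0.21 -2.52 -0.03]
tip in tool [-0.0005 -0.0005  0.0879]
clock: 19.35
eef_pos: [0.5008, 0.0325, 0.166]
tool_rot: [0.971, 0.089, 0.22, -0.02]
ft_force: [-17.6, -2.4, 20.0]
grip_width: 0.029
19.35 p [0.5008 0.0325 0.166 ] x [0.887 0.164 0.432] z [ 0.425  0.078 -0.902] F [-17.6  -2.4  20. ] w 0.029 q [ 0.02 -0.01 -0.58  0.56  0.07  1.43]
F tool [ -7.4  -0.8 -25.7] [ 0.22 -2.58 -0.02]
tip in tool [-0.0005 -0.0005  0.0879]
0.02 25 [0.0018 0.0092] 0.0195
0.026 23 [0.0017 0.0077] 0.0193
0.032 26 [0.002  0.0081] 0.0198
0.038 30 [0.001  0.0076] 0.0205
0.044 26 [0.002 0.008] 0.0206
0.05 28 [0.0019 0.009 ] 0.0206
0.056 22 [0.002  0.0079] 0.0197
0.062 8 [0.0027 0.0052] 0.009
0.068 13 [0.0009 0.0025] 0.0103
0.074 12 [0.0014 0.0036] 0.0091
0.08 36 [0.0012 0.0047] 0.0213
0.086 31 [0.0009 0.0078] 0.0228
0.092 26 [0.0023 0.0082] 0.0206
0.098 29 [0.0003 0.0079] 0.0235
0.104 22 [0.0024 0.0078] 0.0244
0.11 42 [-0.0128  0.0014] 0.0326
```

It is at rest and straight. The coupler's back end now lies at about 80 mm in the tool frame, against about 95 mm before, which fits a full 12 mm stroke. Handing in.

```bash
python3 -c "
from h import *
bot.job_done(); st()"
```

```text
the job is handed in; nothing more can be done
the job is handed in; nothing more can be done
```

I lifted the gun off the steel fork and pressed its coupler onto the tilted nipple. I then pushed the barrel on to its stop and handed the job in while still holding it pressed.

**Last checks, at 19.35 s:**
- **Push:** about 26 N along the axis, steady. The force had risen at the spring's 0.5 N/mm and then jumped sharply, which I take as the end of the stroke.
- **Stroke:** the coupler moved up about 12 mm relative to the fingers, from the depth fit and the side picture.
- **Alignment:** the tool axis is within about 1° of the estimated nipple axis, and the barrel and coupler are in line.
- **Grip and rest:** finger opening 29 mm, pose unchanged over 0.8 s.

**Less certain:**
- **The snap:** I inferred it from the pull as the coupler went on, the spring-like force after that and its seated depth. I never saw it directly.
- **Sideways force:** about 6 N of sideways load on the gun remained at the end.
- **Camera disagreement:** the views differed by 2 to 4 mm on lateral offsets, so I lined up from the side picture, which needed two small corrections.
- **Bystanders:** nothing touched them as far as I could tell, but I did not measure them at the end.

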